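# Put the stray cans, jar and tin back into their own display trays

## Task

Shoppers have muddled the display: two slim cans, a sauce jar and a short tin stand in the wrong tray or out on the table. Put each one back upright into an empty pocket of its own kind's tray - cans in the three-pocket cardboard tray, jars in the white plastic tray, tins in the black plastic tray - so that every pocket is filled with the right goods. Set them down without dropping them, and leave the can, jar and tin that are already in their own trays where they stand.

Things in the scene. Friction and masses are not known exactly. Their poses are not given: they have to be found in the camera images.
- can_a: Stray slim red drink can with a silver neck and ring-pull end, 53 mm in diameter, 134 mm tall (parallel sides from 6 to 121 mm above its foot; end 48 mm), about 0.27 kg. At the start it stands in one pocket of the jars' tray. Round and loose, standing upright. Origin: centre of its underside, z up its axis
- can_b: Stray slim red drink can with a silver neck and ring-pull end, 53 mm in diameter, 134 mm tall (parallel sides from 6 to 121 mm above its foot; end 48 mm), about 0.27 kg. At the start it stands on the bare table top (z = 0) on the robot's side of the trays. Round and loose, standing upright. Origin: centre of its underside, z up its axis
- jar_a: Stray glass sauce jar, dark brown with a red label and a red screw lid, body 62 mm in diameter (parallel sides from 4 to 78 mm above its foot), lid 58 mm in diameter from 92 to the top at 108 mm, about 0.34 kg. At the start it stands in one pocket of the tins' tray. Round and loose, standing upright. Origin: centre of its underside, z up its axis
- tin_a: Stray short red food tin with a gold ring-pull end, 62 mm in diameter, 65 mm tall, straight sides, about 0.22 kg. At the start it stands on the bare table top (z = 0) on the robot's side of the trays. Round and loose, standing upright. Origin: centre of its underside, z up its axis
- can_kept: The can that is already at home, in an end pocket of the cans' tray; to be left there. Like the others: slim red drink can with a silver neck and ring-pull end, 53 mm in diameter, 134 mm tall (parallel sides from 6 to 121 mm above its foot; end 48 mm), about 0.27 kg. Round and loose, standing upright. Origin: centre of its underside, z up its axis
- jar_kept: The jar that is already at home, in one pocket of the jars' tray; to be left there. Like the other: glass sauce jar, dark brown with a red label and a red screw lid, body 62 mm in diameter (parallel sides from 4 to 78 mm above its foot), lid 58 mm in diameter from 92 to the top at 108 mm, about 0.34 kg. Round and loose, standing upright. Origin: centre of its underside, z up its axis
- tin_kept: The tin that is already at home, in one pocket of the tins' tray; to be left there. Like the other: short red food tin with a gold ring-pull end, 62 mm in diameter, 65 mm tall, straight sides, about 0.22 kg. Round and loose, standing upright. Origin: centre of its underside, z up its axis
- tray_cans: The cans' tray: brown cardboard tray with one row of THREE square pockets, 216 mm long and 74 mm wide, walls 3 mm. Fixed; all walls 18 mm high, floor 4 mm up. Origin: centre of its underside; y along the row, x across it (grip the goods across the row). Pockets 68 x 68 mm, centred at y = -71, 0 and +71 mm (x = 0); one holds a can, two are empty at the start
- tray_jars: The jars' tray: white plastic tray with one row of TWO square pockets, 171 mm long and 88 mm wide, walls 5 mm. Fixed; all walls 18 mm high, floor 4 mm up. Origin: centre of its underside; y along the row, x across it (grip the goods across the row). Pockets 78 x 78 mm, centred at y = -41.5 and +41.5 mm (x = 0); at the start one holds a jar, the other the stray can
- tray_tins: The tins' tray: black plastic tray with one row of TWO square pockets, 168 mm long and 86 mm wide, walls 4 mm. Fixed; all walls 18 mm high, floor 4 mm up. Origin: centre of its underside; y along the row, x across it (grip the goods across the row). Pockets 78 x 78 mm, centred at y = -41 and +41 mm (x = 0); at the start one holds a tin, the other the stray jar

How it is judged:
By the outcome, as a careful person would: the job done as asked, in the order asked, and still so for the second after the job is handed in, with the robot touching nothing.
It also fails if it takes over 118 s, if anything falls off the work surface, if the arm or the gripper's body presses on something with over 40 N, if the wrist force passes 120 N, or if a joint passes its speed limit or range.

## Robot

A 6-joint arm with a two-finger parallel gripper is mounted at the origin on the work surface. World frame = base frame: x ahead of the robot, y to its left, z up, the work surface at z = 0. Lengths are in m, angles in rad, forces in N, time in s.
With the tool pointing down it reaches from about 0.3 to 1 m from the base axis. Payload 5.1 kg.
Tool frame: the origin (TCP) lies midway between the tips of the shut fingers; the grasp point (between the pads) lies 19 mm behind it; z points along the fingers, y is the line along which they close (so a half turn about z gives the same grasp; the last joint's range is limited). The gripper opens to 95 mm and grips with 3 to 60 N. Pads are 20 mm wide; open, the fingers measure 119 mm over their backs; the gripper's body (75 mm by 180 mm) begins 59 mm behind the grasp point.
Start: joints at [-1.296, 0.124, 1.65, -0, 1.367, -0.083], TCP at [0.228, -0.609, 0.215] pointing down, gripper open.
Joint ranges: [-2.61, 2.61], [-1.02, 2.33], [0.03, 2.71], [-1.35, 4.49], [0.32, 2.68], [-2.91, 2.91]. Speed limits (rad/s): [2.57, 2.57, 3.14, 3.14, 3.14, 3.14].

## Interface

Orientations are given as a unit quaternion [x, y, z, w].
In Python, from cell import robot, imaging, look_for, regions_of, pinpoint gives the robot as it stands. Calls block until the motion is done:
- robot.move_pose(position, orientation): joint-space move of the TCP to a pose.
- robot.servo_line(position, frame=None, max_speed=0.15): straight line of the TCP; frame=None keeps the orientation; max_speed is the mean speed in m/s.
- robot.set_joints(angles): joint-space move.
- robot.command_gripper(opening, newtons=None): opening from 0.0 (shut) to 1.0 (fully open); newtons is the grip in N (None keeps the last); returns when the fingers have stopped.
- robot.dwell(seconds).
- robot.ik(position, orientation): joint angles nearest the present ones, or None.
- imaging.snapshot(name): name is "scene" or "top" or "wrist"; returns the picture (400x640x3 uint8, blue, green, red); there is no depth.
- imaging.calibration(name): a dict with "mtx" (3x3 intrinsics, pixels), "k1" (the pictures are not rectified: a ray, as slopes to the right and down, at radius r is drawn at 1 + k1 r^2 times it, then the intrinsics apply), "world_to_cam" (4x4, takes a point from world to camera coordinates). Camera axes: x right, y down, z forward; pixel columns grow to the right and rows downward; lengths in m; the calibration is good to about 2 mm. A picture is of the moment at which its call begins: read the wrist's pose just before it. calibration takes no time and is no camera call; for the wrist camera it gives the pose at the moment of the call.
A pose or a line that the arm cannot do raises robot.IKError and nothing moves.
- robot.finish_job(): hands the job in; it is judged then, once.
Trained networks look in the newest picture that a camera, given by its name, has taken for a name from the list of things; names that differ only in an ending like _2 or _b are one class to them, and where a whole thing is asked for, a point or a joint stands for the part that bears it (a point fixed in the world has none). Each returns a list of dicts, best first, with "confidence" (0 to 1); they miss things now and then, are a little off and sometimes report something else, mostly with a low value. They report only what shows in the picture. A call takes as long as a camera call.
- look_for(query, camera): "point" ([column, row] in pixels, amid what is visible of it).
- regions_of(query, camera): "region" (400x640 bool, what is visible of it) and "point" ([column, row] in pixels, amid what is visible of it).
- pinpoint(query, camera): "point" ([column, row] in pixels: a listed point, or the origin of a listed thing).
Readings, each from a call of its own:
- robot.get_clock(): time.
- robot.get_joints(): joint angles.
- robot.get_dq(): joint speeds.
- robot.get_effort(): joint torques, N m.
- robot.get_position(): TCP position.
- robot.get_tool_rot(): TCP orientation.
- robot.get_force(): force on the tool from outside, world axes, zero at the start.
- robot.get_wrist_torque(): the same for the moment, N m.
- robot.get_finger_gap(): opening from 0.0 (shut) to 1.0 (fully open).
- robot.get_gripper_force(): force on a finger pad.
Only numpy, scipy, OpenCV 4.12 (cv2) and the standard library are available. Lean on these libraries where they do the work, as an engineer would, in place of code of your own. Each camera call takes 0.05 s, during which the arm holds its last target. There are 200 camera calls.

## Working session

There is one attempt and no reset: what is moved stays moved. The work goes in short steps, each a Python script; the robot and the scene stay as the last script left them, time stands still between calls to the robot, and variables do not carry over. Pictures are saved under pics/ and viewed, at most 14 in all, crops included, and the job is handed in when it is done.

```bash
mkdir -p pics; ls
python3 - <<'E'
from cell import robot, imaging, look_for, regions_of, pinpoint
import cv2
for c in("top","scene"):
    im=imaging.snapshot(c); cv2.imwrite(f"pics/{c}0.png",im)
    K=imaging.calibration(c); print(c,K)
    for q in("can_a","jar_a","tin_a","tray_cans","tray_jars","tray_tins"):
        print(q,[(round(d["confidence"],2),[round(float(v),1) for v in d["point"]]) for d in pinpoint(q,c)])
print(robot.get_tool_rot(),robot.get_clock())
E
```

```text
pics
top {'mtx': array([[380.71505276,   0.        , 312.06166043],
       [  0.        , 380.71505276, 199.59484727],
       [  0.        ,   0.        ,   1.        ]]), 'k1': -0.021730374806852172, 'world_to_cam': array([[ 0.00560112, -0.99992627, -0.01077446,  0.03512247],
       [-0.98513246, -0.00366753, -0.17175733,  0.49151598],
       [ 0.17170515,  0.01157631, -0.98508037,  0.97086659],
       [ 0.        ,  0.        ,  0.        ,  1.        ]])}
can_a [(0.58, [247.7, 171.2]), (0.58, [414.8, 237.5])]
jar_a [(0.65, [403.0, 181.3])]
tin_a [(0.82, [238.2, 232.6]), (0.28, [417.4, 176.3])]
tray_cans [(0.85, [325.4, 161.4]), (0.65, [433.3, 176.3]), (0.32, [298.4, 166.8])]
tray_jars [(0.61, [231.2, 172.2])]
tray_tins [(0.63, [414.8, 177.0])]
scene {'mtx': array([[514.8173941 ,   0.        , 319.08707571],
       [  0.        , 514.8173941 , 203.86362348],
       [  0.        ,   0.        ,   1.        ]]), 'k1': -0.12843299177432296, 'world_to_cam': array([[-0.19402549,  0.98087988,  0.01512546,  0.04951671],
       [ 0.51420419,  0.11481993, -0.84994731, -0.21540656],
       [-0.83543292, -0.15713387, -0.52665054,  1.57094419],
       [ 0.        ,  0.        ,  0.        ,  1.        ]])}
can_a [(0.8, [211.0, 188.6]), (0.77, [395.9, 251.6]), (0.22, [201.2, 220.8])]
jar_a [(0.61, [202.4, 218.2]), (0.55, [409.4, 212.9])]
tin_a [(0.8, [412.4, 212.8])]
tray_cans [(0.96, [287.1, 249.5]), (0.47, [214.2, 188.6])]
tray_jars [(0.59, [416.1, 259.3])]
tray_tins [(0.88, [184.2, 222.2])]
[9.84042459e-01 1.77933796e-01 1.15159379e-05 6.31315210e-05] 0.7
```

View pics/top0.png

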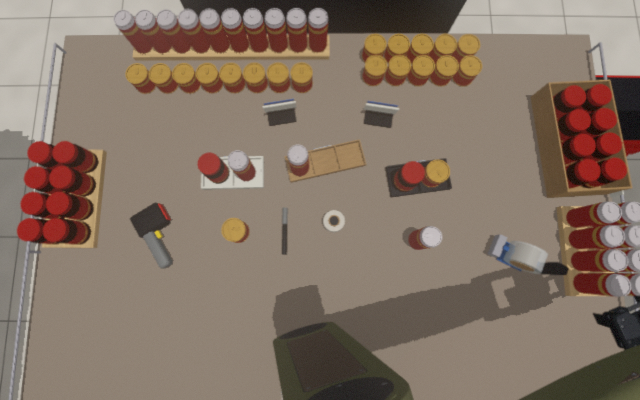

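View pics/scene0.png

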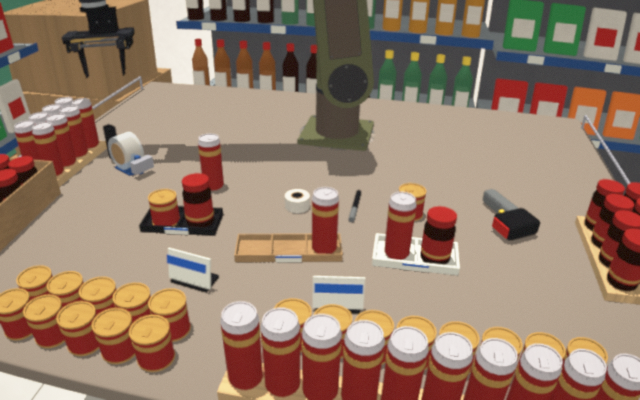

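Top view: jars' tray near (232,172), holding a jar on the left and can_a on the right. Cans' tray near (325,161), with the kept can in its left pocket. Tins' tray near (418,177), with jar_a on the left and the kept tin on the right. can_b's lid is at (430,237) and tin_a at (235,230). I'll enlarge this to get the tray corners.

```bash
cat > h.py <<'E'
from cell import robot, imaging, look_for, regions_of, pinpoint
import numpy as np, cv2
def ray(K,px):
    M=K["mtx"]; k=K["k1"]
    p=np.array([(px[0]-M[0,2])/M[0,0],(px[1]-M[1,2])/M[1,1]]); q=p.copy()
    for _ in range(8): q=p/(1+k*(q@q))
    R=K["world_to_cam"][:3,:3]; t=K["world_to_cam"][:3,3]
    return -R.T@t, R.T@np.array([q[0],q[1],1])
def onz(K,px,z):
    c,d=ray(K,px); return c+d*(z-c[2])/d[2]
def proj(K,P):
    p=K["world_to_cam"]@np.append(P,1); s=p[:2]/p[2]; s=s*(1+K["k1"]*(s@s))
    return K["mtx"][:2,:2]@s+K["mtx"][:2,2]
E
python3 - <<'E'
from h import *
im=cv2.imread("pics/top0.png")[130:265,190:460]
cv2.imwrite("pics/topz.png",cv2.resize(im,None,fx=2.96,fy=2.96,interpolation=cv2.INTER_CUBIC))
K=imaging.calibration("top"); S=imaging.calibration("scene")
for n,p,z in [("jarsT",(231.2,172.2),0),("cansT",(325.4,161.4),0),("tinsT",(414.8,177),0),("can_a top",(238,158),.134),("can_kept",(298,153),.134),("jar_a",(413,172),.108),("jar_k",(209,163),.108),("tin_k",(438,172),.065),("can_b",(431,236),.134),("tin_a",(235,229),.065)]: print(n,onz(K,p,z).round(3))
for n,p in [("jarsT",(416.1,259.3)),("cansT",(287.1,249.5)),("tinsT",(184.2,222.2))]: print(n,onz(S,p,0).round(3))
E
```

```text
jarsT [0.576 0.267 0.   ]
cansT [0.608 0.001 0.   ]
tinsT [ 0.564 -0.25   0.   ]
can_a top [0.579 0.22  0.134]
can_kept [0.592 0.072 0.134]
jar_a [ 0.551 -0.217  0.108]
jar_k [0.573 0.299 0.108]
tin_k [ 0.562 -0.294  0.065]
can_b [ 0.389 -0.247  0.134]
tin_a [0.41  0.235 0.065]
jarsT [0.58  0.266 0.   ]
cansT [0.603 0.001 0.   ]
tinsT [ 0.555 -0.25   0.   ]
```

View pics/topz.png

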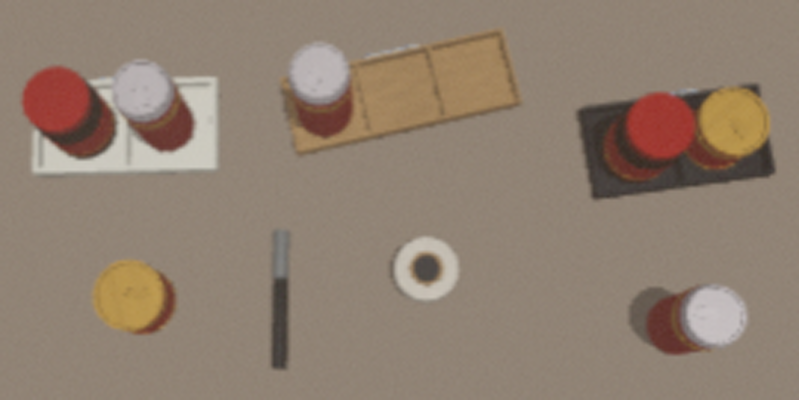

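```bash
cat >> h.py <<'E'
from scipy.optimize import least_squares
from scipy.spatial.transform import Rotation as Rn
DIM=dict(jars=(.088,.171),cans=(.074,.216),tins=(.086,.168))
def tpt(T,dx,dy,z=0):
    x,y,a=T; return np.array([x+np.cos(a)*dx-np.sin(a)*dy,y+np.sin(a)*dx+np.cos(a)*dy,z])
def fit(K,name,cs,z=.018):   # cs: {(sx,sy):px}
    W,L=DIM[name]
    f=lambda T:np.concatenate([proj(K,tpt(T,s[0]*W/2,s[1]*L/2,z))-p for s,p in cs.items()])
    r=least_squares(f,[.58,0,0]); return r.x,np.abs(r.fun).max()
def quat(a,sign=1):  # tool down, tool y along direction a
    y=sign*np.array([np.cos(a),np.sin(a),0]); z=np.array([0,0,-1.]); return Rn.from_matrix(np.c_[np.cross(y,z),y,z]).as_quat()
def best(p,a):
    c=[(abs(j[5]),q) for s in(1,-1) for q in[quat(a,s)] for j in[robot.ik(p,q)] if j is not None]
    return min(c,key=lambda t:t[0])[1]
E
python3 - <<'E'
from h import *
K=imaging.calibration("top")
z=lambda u,v:np.array([u/2.96+190,v/2.96+130])
T={}
for n,cs in dict(jars={(-1,1):z(32,174),(-1,-1):z(217,168),(1,-1):z(217,77)},
 cans={(-1,1):z(298,153),(-1,-1):z(520,103),(1,-1):z(502,31)},
 tins={(-1,1):z(595,198),(-1,-1):z(774,174),(1,-1):z(758,86),(1,1):z(580,108)}).items():
    T[n],e=fit(K,n,cs); print(n,T[n].round(4),e)
for n,k in (("cans",-.035),("jars",0),("tins",0)):
    p=tpt(T[n],0,k,.33); q=best(p,T[n][2]); robot.move_pose(p,q)
    C=imaging.calibration("wrist"); im=imaging.snapshot("wrist"); cv2.imwrite(f"pics/w_{n}.png",im); np.save(f"w_{n}.npy",C)
    print(n,q.round(3),robot.get_joints(),robot.get_clock(),np.round(ray(C,(320,200)),3).tolist())
np.save("T.npy",T)
E
```

```text
jars [0.5718 0.2592 0.0319] 0.4384358694603918
cans [0.6052 0.0018 0.2277] 0.6748503595648003
tins [ 0.558  -0.2554  0.1325] 0.31927957098343995
cans [0.622 0.783 0.    0.   ] [-1.41269171e-01 -1.04006106e-03  1.59033277e+00 -1.67721695e-04
  1.55276410e+00 -3.67601456e-01] 3.2417 [[0.597, 0.041, 0.5], [0.057, -0.259, -0.964]]
jars [0.696 0.718 0.    0.   ] [ 3.38262775e-01  2.94194074e-02  1.55911349e+00 -4.45779546e-04
  1.55310431e+00  3.07906395e-01] 4.425 [[0.571, 0.334, 0.5], [0.006, -0.265, -0.964]]
tins [0.659 0.752 0.    0.   ] [-5.15278923e-01 -2.14356152e-03  1.59087274e+00  2.06637689e-04
  1.55282468e+00 -6.49116797e-01] 6.3417 [[0.549, -0.18, 0.5], [0.033, -0.263, -0.964]]
```

View images.

Run:
```python
import cv2,numpy as np
for n in("cans","jars","tins"):
    pass
ims=[cv2.imread(f"pics/w_{n}.png") for n in("cans","jars","tins")]
print([i.shape for i in ims])
cv2.imwrite("pics/w3.png",np.vstack([np.hstack([cv2.resize(ims[0],(400,250)),cv2.resize(ims[1],(400,250))]),np.hstack([cv2.resize(ims[2],(400,250)),np.zeros((250,400,3),np.uint8)])]))
```

```text
[(400, 640, 3), (400, 640, 3), (400, 640, 3)]
```

View pics/w_cans.png

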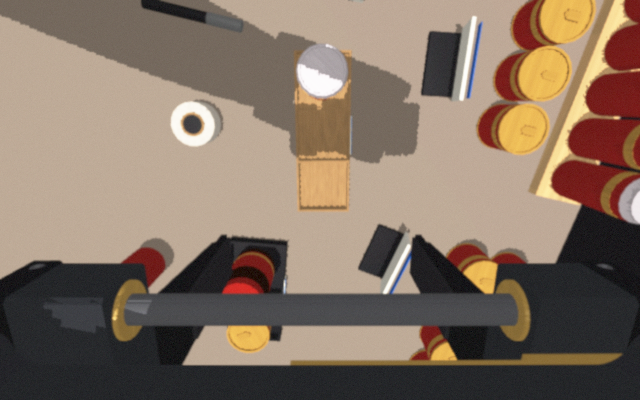

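View pics/w_jars.png

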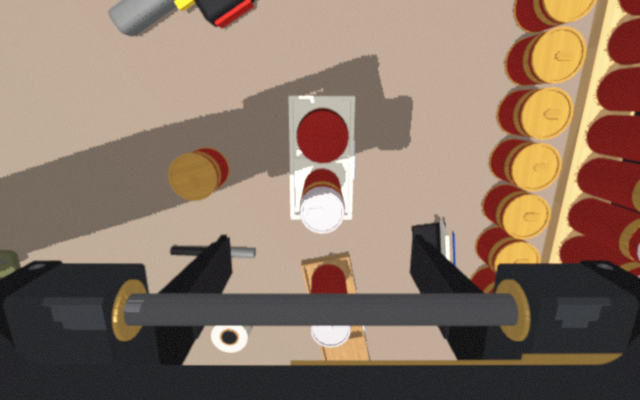

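View pics/w_tins.png

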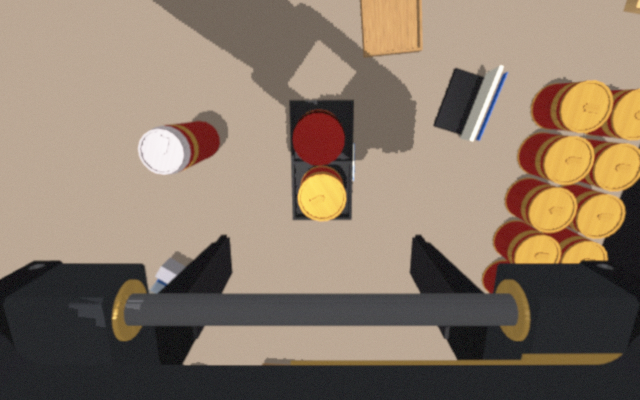

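The wrist views show all three trays square in the image:
- **Cans' tray:** corners at about (296..350, 53..209), lower two pockets empty.
- **Jars' tray:** corners at about (290..354, 96..219), with can_a's lid at (322,210). tin_a is at (194,176).
- **Tins' tray:** corners at about (290..353, 101..219), with jar_a's lid at (318,137). can_b is at (164,151).

Run:
```python
from h import *
C={n:np.load(f"w_{n}.npy",allow_pickle=True).item() for n in DIM}
cs=dict(cans=[(299,210),(349,209),(351,53),(296,53)],jars=[(290,219),(352,219),(355,96),(290,96)],tins=[(292,219),(353,219),(353,101),(290,101)])
T={}
for n,p in cs.items():
    T[n],e=fit(C[n],n,dict(zip([(-1,-1),(1,-1),(1,1),(-1,1)],map(np.array,p)))); print(n,T[n].round(4),round(e,2))
O={}
for o,n,p,z in [("can_kept","cans",(322,71),.138),("can_a","jars",(322,210),.138),("jar_k","jars",(322,135),.112),("jar_a","tins",(318,137),.112),("tin_k","tins",(322,196),.069),("can_b","tins",(164,151),.134),("tin_a","jars",(194,175),.065)]:
    O[o]=onz(C[n],p,z)[:2]; t=T[n]; d=O[o]-t[:2]; c,s=np.cos(t[2]),np.sin(t[2])
    print(o,O[o].round(4),"tray frame mm",(1000*np.array([c*d[0]+s*d[1],-s*d[0]+c*d[1]])).round(1))
np.save("TO.npy",(T,O))
```

```text
cans [6.101e-01 1.000e-04 2.317e-01] 2.99
jars [0.5745 0.2586 0.0215] 0.94
tins [ 0.5612 -0.2574  0.1405] 1.35
can_kept [0.5908 0.0712] tray frame mm [-2.4 73.6]
can_a [0.5755 0.2233] tray frame mm [  0.3 -35.3]
jar_k [0.5731 0.3013] tray frame mm [-0.4 42.8]
jar_a [ 0.5506 -0.2144] tray frame mm [-4.5 44. ]
tin_k [ 0.5656 -0.2914] tray frame mm [ -0.4 -34.3]
can_b [ 0.3923 -0.2482] tray frame mm [-166.    32.8]
tin_a [0.4126 0.2425] tray frame mm [-162.2  -12.6]
```

```bash
cat >> h.py <<'E'
TR=dict(cans=(.6075,.001,.229),jars=(.573,.259,.027),tins=(.5595,-.2565,.137))
def transfer(src,srcyaw,foot0,h,dst,dstyaw,corr=(0,0)):
    """h: grasp height above the foot"""
    zt=h-.019; s=np.array(src[:2]); d=np.array(dst[:2])
    robot.command_gripper(1.0)
    up=np.append(s,max(.25,zt+.17)); q=best(up,srcyaw); robot.move_pose(up,q)
    robot.servo_line(np.append(s,foot0+zt),max_speed=.15)
    robot.command_gripper(0.0,30); g=robot.get_finger_gap()
    print("gap mm",round(g*95,1),"F",robot.get_gripper_force())
    zg=robot.get_position()[2]-foot0
    robot.servo_line(np.append(s,foot0+zt+.16),max_speed=.15)
    print("after lift gap",round(robot.get_finger_gap()*95,1))
    up=np.append(d,zt+.17); q=best(up,dstyaw); robot.move_pose(up,q)
    robot.servo_line(np.append(d,zg+.004+.012),max_speed=.15); robot.dwell(.2)
    f0=robot.get_force()[2]
    for e in (.004,.002,.001,0,-.001,-.002):
        robot.servo_line(np.append(d,zg+.004+e),max_speed=.04); robot.dwell(.1)
        df=robot.get_force()[2]-f0
        if df>3: break
    print("touch at",e,"df",round(df,1),robot.get_position().round(4))
    robot.command_gripper(min(1,g+.25)); robot.dwell(.2)
    robot.servo_line(np.append(d,.27),max_speed=.15)
    print("t",robot.get_clock())
E
python3 - <<'E'
from h import *
T,O=np.load("TO.npy",allow_pickle=True)
c=TR["cans"]
transfer(O["can_a"],TR["jars"][2],.004,.085,tpt(c,0,0),c[2])
p=tpt(c,0,-.035,.33); robot.move_pose(p,best(p,c[2]))
cv2.imwrite("pics/w1.png",imaging.snapshot("wrist"))
E
```

```text
gap mm 52.8 F 29.952071607112885
after lift gap 52.4
touch at -0.001 df 7.8 [0.6076 0.0009 0.0699]
t 18.1
```

View pics/w1.png

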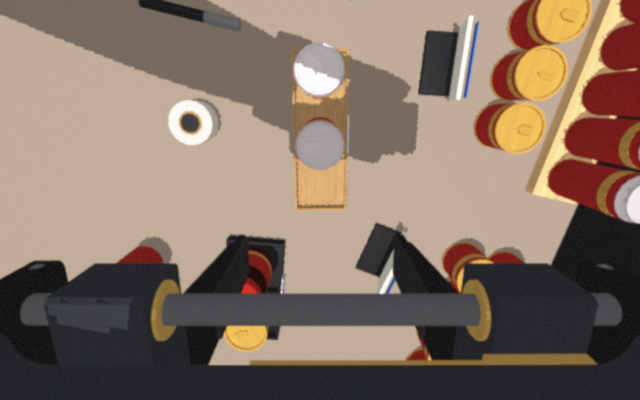

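can_a now stands in the middle pocket, with its lid at (320,145). It made contact at floor height as expected. The other three are next.

Run:
```python
from h import *
T,O=np.load("TO.npy",allow_pickle=True)
c,j,t=TR["cans"],TR["jars"],TR["tins"]
transfer(O["can_b"],c[2],0,.085,tpt(c,0,-.071),c[2])
transfer(O["jar_a"],t[2],.004,.058,tpt(j,0,-.0415),j[2])
cv2.imwrite("pics/top2.png",cv2.resize(imaging.snapshot("top")[120:270,180:470],None,fx=2.7,fy=2.7,interpolation=cv2.INTER_CUBIC))
```

```text
gap mm 52.9 F 29.953325986862183
after lift gap 52.6
touch at -0.001 df 7.9 [ 0.6238 -0.0683  0.07  ]
t 30.3583
gap mm 61.5 F 30.000113546848297
after lift gap 61.7
touch at -0.001 df 8.0 [0.5742 0.2175 0.0431]
t 42.35
```

View pics/top2.png

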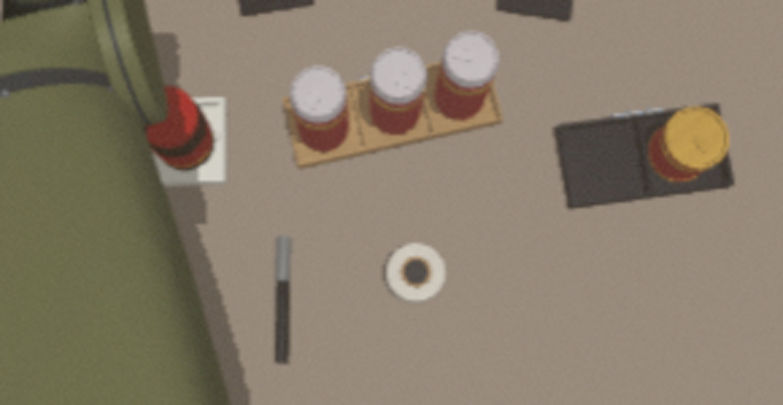

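The three cans are in their tray (lids at (320,93), (398,75) and (470,58)). jar_a is in the jars' tray at (180,130), and the left tin pocket at (600,165) is empty. The tin is the last one.

Run:
```python
from h import *
T,O=np.load("TO.npy",allow_pickle=True)
t=TR["tins"]
transfer(O["tin_a"],TR["jars"][2],0,.043,tpt(t,0,.041),t[2])
p=np.array([.35,-.55,.3]); robot.move_pose(p,best(p,0.3))
a=imaging.snapshot("top")[120:270,180:470]; b=imaging.snapshot("scene")[120:300,100:500]
cv2.imwrite("pics/end.png",np.vstack([cv2.resize(a,(580,300)),cv2.resize(b,(580,261))]))
print(robot.get_clock())
```

```text
gap mm 61.5 F 29.999881088733673
after lift gap 61.9
touch at -0.001 df 7.5 [ 0.554  -0.2159  0.028 ]
t 54.6583
56.2167
```

View pics/end.png

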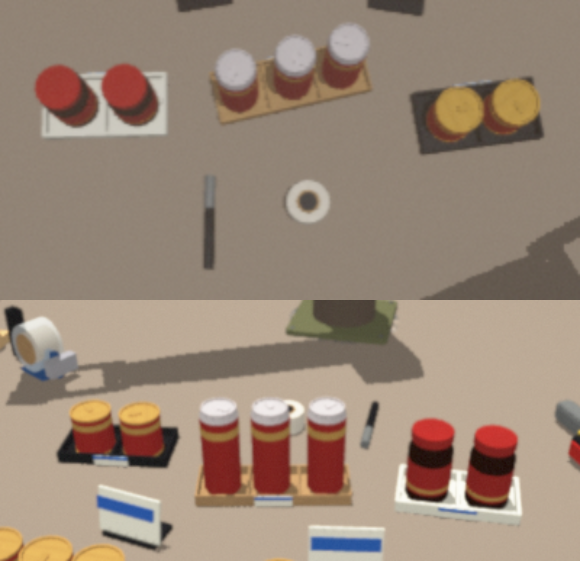

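All seven goods stand upright in their own pockets: jars at (60,90) and (130,90), cans at (237,70) to (348,45), tins at (458,110) and (515,103).

```bash
python3 -c "
from cell import robot
print(robot.finish_job())"
```

```text
the job is handed in; nothing more can be done
None
```

I put both cans, the jar and the tin back upright in their own trays, so every pocket now holds the right goods, and handed the job in at about 56 s of the 118 s allowed.

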